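# Sort the bench after microscopy

## Task

The microscope session is over: sort what is left on the bench to where it belongs. Set the large jar in the wide socket of the jar carrier and the small jar in its narrow socket, the amber dropper bottle in the single bottle stand, and lay the tweezers lengthwise and flat inside the shallow metal instrument tray. Keep the jars and the bottle upright the whole time, and leave the open sample dish where it stands.

Things in the scene. Friction and masses are not known exactly. Their poses are not given: they have to be found in the camera images.
- large_jar: Loose upright screw-top specimen jar, white with a white lid, 80 mm tall; body 52 mm in diameter, lid 55 mm (the top 16 mm). About 60 g. Origin: centre of the underside; z up.
- small_jar: Loose upright screw-top specimen jar, white with a yellow lid, 64 mm tall; body 42 mm in diameter, lid 45 mm (the top 16 mm). About 60 g. Origin: centre of the underside; z up.
- dropper_bottle: Loose upright amber bottle with a black rubber teat, 115 mm tall in all; body 36 mm in diameter up to 70 mm, teat 23 mm in diameter above that. About 60 g. Origin: centre of the underside; z up.
- tweezers: Loose steel tweezers lying flat on the surface, 122 mm long (y axis), 14 mm wide (x axis) at most, 10 mm high. Origin: underside, at the middle of the length; z up.
- jar_carrier: Fixed grey plate, 172 mm (x axis) by 84 mm, with two white flared round sockets on it: the wide one at x = +38.5 mm, bore 62 mm, mouth 73 mm in diameter; the narrow one at x = -39.5 mm, bore 51 mm, mouth 62 mm; both at y = 0. Socket floors are 8 mm above the origin, rims 35 mm. The large jar does not fit the narrow socket. Origin: centre of the plate's underside; z up.
- bottle_stand: Fixed round dark steel foot 84 mm in diameter with one white flared socket in the middle, bore 43 mm in diameter, flaring to 54 mm at the mouth. Socket floor 8 mm above the origin, rim 42 mm. Origin: centre of the underside; z up.
- instrument_tray: Fixed shallow open rectangular metal tray, 168 mm (its x axis) by 84 mm outside, walls 2.5 mm thick, floor 2.5 mm above the origin, rim 17 mm. Origin: centre of the underside; z up.
- sample_dish: Open clear round dish with a sample in it, 58 mm in diameter, 13 mm high, standing loose among the jars: a bystander to leave alone. Origin: centre of the underside.
Things that resemble listed ones, but are neither listed nor needed, are in the scene too. Of the things like the small_jar, leave any that is black; of the rest the smaller one is meant.

How it is judged (in metres and radians):
At the end, for the whole second after the job is handed in: Jars and bottle stand in their own sockets: within 10 mm of the axis, 6 mm of the floor, 0.15 rad of upright. Tweezers flat in the tray: within 25 mm along and 34 mm across of its centre, 8 mm of its floor, 0.5 rad of its length. All at rest; the dish within 20 mm of its start (x of large_jar in the frame of jar_carrier between 0.0285 and 0.0485 m and y of large_jar in the frame of jar_carrier between -0.01 and 0.01 m and z of large_jar in the frame of jar_carrier between 0.002 and 0.014 m and angle between each of large_jar, small_jar, dropper_bottle's own z axis and vertical below 0.15 rad and linear speed of each of large_jar, small_jar, dropper_bottle, tweezers below 0.03 m/s and x of small_jar in the frame of jar_carrier between -0.0495 and -0.0295 m and y of small_jar in the frame of jar_carrier between -0.01 and 0.01 m and z of small_jar in the frame of jar_carrier between 0.002 and 0.014 m and x of dropper_bottle in the frame of bottle_stand between -0.01 and 0.01 m and y of dropper_bottle in the frame of bottle_stand between -0.01 and 0.01 m and z of dropper_bottle in the frame of bottle_stand between 0.002 and 0.014 m and x of tweezers in the frame of instrument_tray between -0.025 and 0.025 m and y of tweezers in the frame of instrument_tray between -0.034 and 0.034 m and z of tweezers in the frame of instrument_tray between -0.0055 and 0.0105 m and angle between the y axis of tweezers and the x axis of instrument_tray, either way round below 0.5 rad and angle between tweezers's own z axis and vertical below 0.2 rad and distance of sample_dish from where it was at the start of the episode below 0.02 m); the robot touches nothing.
It fails at once if a jar or the bottle is tipped by more than 0.6 rad (angle between any of large_jar, small_jar, dropper_bottle's own z axis and vertical above 0.6 rad).
It fails at once if the open sample dish is pushed more than 20 mm from where it stood (distance of sample_dish from where it was at the start of the episode above 0.02 m).
It also fails if it takes over 102 s, if anything falls off the work surface, if the arm or the gripper's body presses on something with over 40 N, if the wrist force passes 120 N, or if a joint passes its speed limit or range.

## Robot

A 6-joint arm with a two-finger parallel gripper is mounted at the origin on a cart in front of the work surface, level with it; the furniture and walls round the work are solid. World frame = base frame: x ahead of the robot, y to its left, z up, the work surface at z = 0. Lengths are in mm, angles in rad, forces in N, time in s.
With the tool pointing down it reaches from about 300 to 775 mm from the base axis. Payload 14.6 kg.
Tool frame: the origin (TCP) lies between the finger pads; the fingertips stand 25 mm ahead of it and the grasp point (between the pads) lies 6 mm ahead of it; z points along the fingers, y is the line along which they close (so a half turn about z gives the same grasp; the last joint's range is limited). The gripper opens to 85 mm and grips with 20 to 120 N. Pads are 22 mm wide; open, the fingers measure 114 mm over their backs; the gripper's body (76 mm by 85 mm) begins 54 mm behind the grasp point. The pads swing forward as they close: fully open they stand 13 mm farther back than shut.
Start: joints at [-1.333, 0.3, 1.521, -0, 1.321, -0.067], TCP at [165.049, -524.641, 256.281] pointing down, gripper open.
Joint ranges: [-3.03, 3.03], [-0.79, 2.21], [0.23, 2.52], [-1.04, 4.18], [0, 3.07], [-2.55, 2.55]. Speed limits (rad/s): [2.22, 2.22, 2.57, 3.14, 3.14, 3.14].

## Interface

Orientations are given as a unit quaternion [x, y, z, w].
In Python, from station import robot, camera, ticket gives the robot as it stands.
- The arm moves only by the tool arm_command, never from a script. Its argument "plan" is a list that holds one entry, the list of rows, each a list of 7 numbers: the turn, a rotation vector about the tool's x, y, z in rad, then the shift along the tool's x, y, z in m, then the finger opening in m, from 0 to 0.0854. In form: [[[wx, wy, wz, tx, ty, tz, gripper], ...]]. A call has exactly 8 rows; each row shifts and turns the commanded pose from where the row before left it, along the tool's axes as they then stand; what a row does not reach is not made up. A row lasts 1/8 s, in which the tool goes at most 62.5 mm and 10.7 degrees, less where a joint would pass 70% of its speed; a pose out of reach is approached as far as the arm can. A call is refused whole if a number of a shift passes 0.0625 or a number of a turn 0.188, either way. A call with a gripper value outside its range is refused whole. The fingers move at their own pace and stop on an object; "squeeze" is the grip in N (left out, the last holds). Time passes only in rows, so rows that do not move let the fingers close, or fill a call up. It gives the time, the measured TCP pose, the force, the opening and the grip force at its end, in the units of the state.
- robot.observe(): the state, without advancing time (a new reading comes with each control period).
- camera(name): name is "scene" or "top" or "wrist"; returns a dict with "frame" (384x512x3 uint8, blue, green, red), "z_map" (384x512 float32, mm along the optical axis (not along the pixel's ray), 0 where there is no reading), "mtx" (3x3 intrinsics, pixels), "R" (3x3) and "t" (3): a world point X has camera coordinates R X + t; the wrist camera has in their place "T_tool_cam" (4x4, takes a point from camera to tool coordinates, whose origin is the TCP and whose axes are the flange's). Camera axes: x right, y down, z forward; pixel columns grow to the right and rows downward; lengths in mm; the calibration is good to about 2 mm. A picture is of the moment at which its call begins: read the wrist's pose just before it.
- ticket.sign_off(): hands the job in; it is judged then, once.
The state is a dict: "clock": time; "joint_positions": joint angles; "joint_velocities": joint speeds; "joint_torque": joint torques, N m; "position": TCP position; "orientation": TCP orientation; "wrist_force": force on the tool from outside, world axes, zero at the start; "wrist_torque": the same for the moment, N m; "width": opening from 0.0 (shut) to 1.0 (fully open); "grip_force": force on a finger pad.
Only numpy, scipy, OpenCV 4.12 (cv2) and the standard library are available. Lean on these libraries where they do the work, as an engineer would, in place of code of your own. Each camera call takes 0.05 s, during which the arm holds its last target. There are 200 camera calls.

## Working session

There is one attempt and no reset: what is moved stays moved. The work goes in short steps, Python scripts to look and compute and a tool call to move; the robot and the scene stay as the last step left them, time stands still between calls to the robot, and variables do not carry over. Pictures are saved under pics/ and viewed, at most 14 in all, crops included, and the job is handed in when it is done.

Besides the shell and the picture viewer there is one more tool, called by a JSON object that holds its "fn" and its "kwargs". arm_command: Moves the arm, as the interface text tells. Its arguments: {"type":"object","properties":{"plan":{"type":"array","items":{"type":"array","items":{"type":"array","items":{"type":"number"}}}},"squeeze":{"type":"number"}},"required":["plan"]}

```bash
mkdir -p pics; ls
python3 - <<'E'
from station import robot, camera
import cv2, pickle
o=robot.observe(); print(o['clock'],o['position'],o['orientation'],o['width'])
d={}
for n in('scene','top'):
    c=camera(n); d[n]=c; cv2.imwrite(f'pics/{n}0.png',cv2.resize(c['frame'],(768,576),interpolation=cv2.INTER_CUBIC)); print(n,c['mtx'].tolist(),c['R'].tolist(),c['t'].tolist(),(c['z_map']>0).mean())
pickle.dump(d,open('d0.pkl','wb'))
E
```

```text
pics
0.0 [ 165.00301891 -524.45142332  255.70668309] [ 9.88409174e-01  1.51812286e-01 -5.46121151e-05 -5.76328720e-04] 0.9965196850439498
scene [[475.4020813114448, 0.0, 253.63669329868384], [0.0, 475.4020813114448, 195.70359583553247], [0.0, 0.0, 1.0]] [[-0.5029632283998553, -0.8642431361104802, -0.010573200249567682], [-0.5678955490078935, 0.33967037555757795, -0.7497457444931562], [0.6515540164058681, -0.3710900667688323, -0.6616415389399952]] [291.6283109139058, 264.6892238178739, 1060.1062845499896] 0.9958953857421875
top [[359.7190101859874, 0.0, 254.4702436824951], [0.0, 359.7190101859874, 189.16490617967736], [0.0, 0.0, 1.0]] [[-0.005334912235069103, -0.9999838658470539, -0.001951091239654652], [-0.9832984259712155, 0.005600832691846063, -0.181914364896475], [0.1819223575978885, 0.0009480077738576085, -0.9833124412348736]] [73.33494675292167, 458.9605284403476, 966.2796800392944] 0.996124267578125
```

View pics/top0.png

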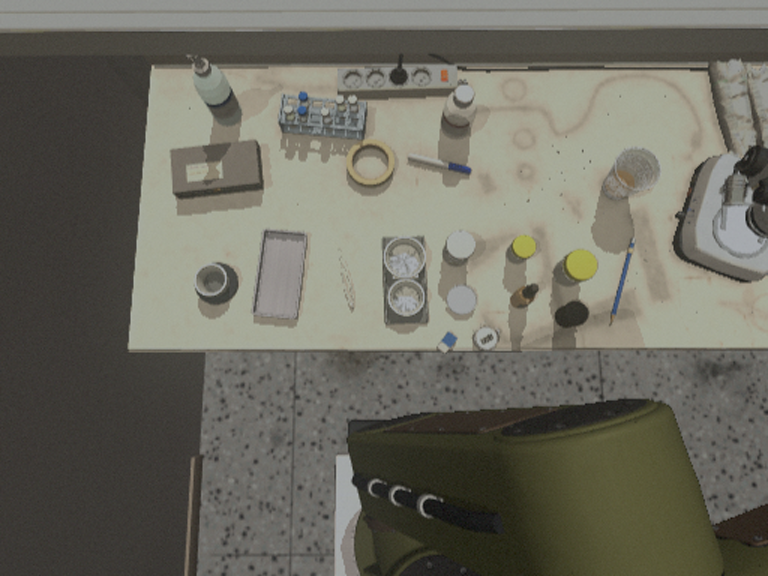

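View pics/scene0.png

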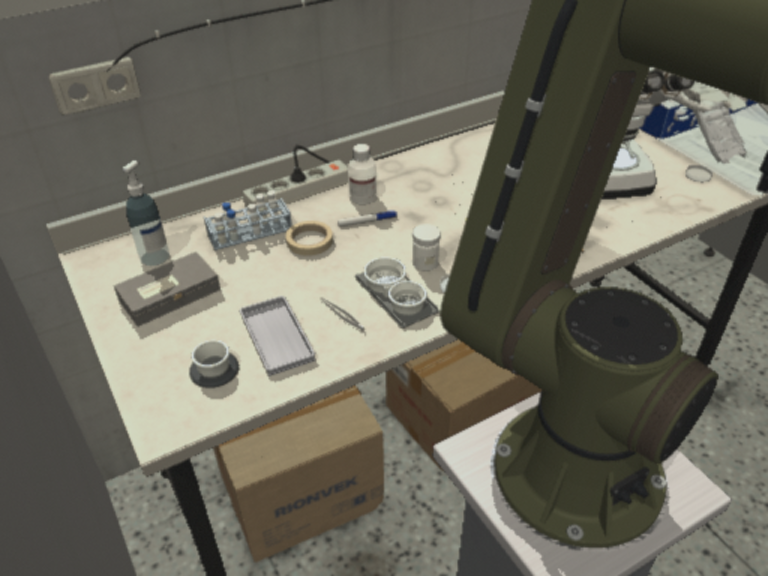

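The top view shows, left to right: the stand (212,280), tray (280,275), tweezers (347,280) and carrier (405,280) with its wide socket at the top. Then come the large jar (460,246), dish (461,299), small yellow jar (523,247), dropper (525,295), a bigger yellow jar (580,265) and a black one (571,314).

```bash
cat > h.py <<'E'
import numpy as np, cv2
def cloud(c,R=None,t=None):
    R=c['R'] if R is None else R; t=c['t'] if t is None else t
    z=c['z_map'].astype(float); v,u=np.mgrid[:z.shape[0],:z.shape[1]]
    P=np.stack([u,v,np.ones_like(z)],-1)@np.linalg.inv(c['mtx']).T*z[...,None]
    W=(P-t)@R; W[z==0]=np.nan; return W
def toolpose(o):
    from scipy.spatial.transform import Rotation
    return Rotation.from_quat(o['orientation']).as_matrix(),np.array(o['position'])
E
python3 - <<'E'
import pickle; from h import *
d=pickle.load(open('d0.pkl','rb'));c=d['top'];W=cloud(c)
def box(n,x,y,r,zmin,zmax=999):
    x,y,r=x/1.5,y/1.5,r/1.5
    v,u=np.mgrid[:384,:512]; m=(np.hypot(u-x,v-y)<r)&(W[...,2]>zmin)&(W[...,2]<zmax)
    P=W[m]; k,s,a=cv2.minAreaRect(P[:,:2].astype(np.float32)); print(n,m.sum(),'mean',P.mean(0).round(1),'rect',np.round(k,1),np.round(s,1),round(a,1),'zmax',P[:,2].max().round(1))
print('table',np.nanmedian(W[120:200,210:220,2]))
box('large',460,246,25,70);box('small',523,247,22,54);box('big yellow',580,265,26,54);box('black',571,314,24,40)
box('teat',525,292,22,75);box('body',525,292,24,30,72);box('dish',461,299,22,5,40)
box('wide',405,258,24,28,50);box('narrow',407,297,24,28,50);box('carrierplate',405,280,60,3,50)
box('stand',212,280,24,34,60);box('foot',212,280,32,4,60);box('tray',280,275,60,9,40);box('white cap',486,338,15,4);box('eraser',448,341,13,4)
f=c['frame'].astype(int);m=np.zeros((384,512),bool);m[155:215,220:242]=1
m&=(W[...,2]>3); P=W[m];print(m.sum(),cv2.minAreaRect(P[:,:2].astype(np.float32)))
g=cv2.cvtColor(c['frame'],cv2.COLOR_BGR2GRAY)
cv2.imwrite('pics/tw.png',cv2.resize(c['frame'][150:230,130:390],None,fx=3,fy=3,interpolation=cv2.INTER_CUBIC))
s=d['scene'];cv2.imwrite('pics/sc.png',cv2.resize(s['frame'][140:260,110:310],None,fx=4,fy=4,interpolation=cv2.INTER_CUBIC)[:600])
E
```

```text
table -0.902284412189598
large 309 mean [524.7 -72.2  78.6] rect [524.6 -72.3] [52.4 52.7] 88.6 zmax 84.1
small 204 mean [ 524.  -191.7   63.5] rect [ 524.9 -192.2] [42.4 43.3] 11.3 zmax 69.2
big yellow 405 mean [ 483.6 -285.5   81.1] rect [ 485.4 -287.9] [56.4 55.9] 59.5 zmax 88.8
black 239 mean [ 398.8 -277.5   62.4] rect [ 399.4 -278.7] [42.1 43.3] 85.1 zmax 68.3
teat 78 mean [ 435.2 -189.8   98.1] rect [ 435.2 -190.5] [22.3 18.2] 26.6 zmax 117.7
body 102 mean [ 429.2 -185.2   53.6] rect [ 430.9 -188.9] [33.5 26. ] 46.5 zmax 71.9
dish 154 mean [434.5 -80.    7.7] rect [434.7 -81.5] [56.5 57.3] 26.3 zmax 17.1
wide 222 mean [507.2  26.9  32.6] rect [509.1  28.8] [85.6 80.2] 1.4 zmax 38.6
narrow 209 mean [443.6  25.4  32.9] rect [440.1  25.6] [70.5 78.2] 86.9 zmax 38.9
carrierplate 1957 mean [469.9  18.6  14.6] rect [478.   23.3] [229.4 219.2] 73.8 zmax 50.0
stand 141 mean [470.5 396.9  39.6] rect [469.6 393.5] [61.6 59.9] 63.5 zmax 45.5
foot 628 mean [467.7 390.4  18.6] rect [463.9 398.4] [88.8 94.8] 13.9 zmax 45.5
tray 371 mean [485.6 288.9  15.8] rect [490.2 303. ] [156.9 171.8] 84.3 zmax 40.0
white cap 227 mean [ 359.5 -123.3   19.6] rect [ 360.1 -125.1] [48.6 47.3] 79.9 zmax 25.6
eraser 106 mean [351.8 -50.6  11.3] rect [353.5 -48.6] [26.5 38.6] 50.4 zmax 15.6
57 ((482.47772216796875, 133.876953125), (57.55101013183594, 174.14956665039062), 86.61304473876953)
```

View pics/tw.png

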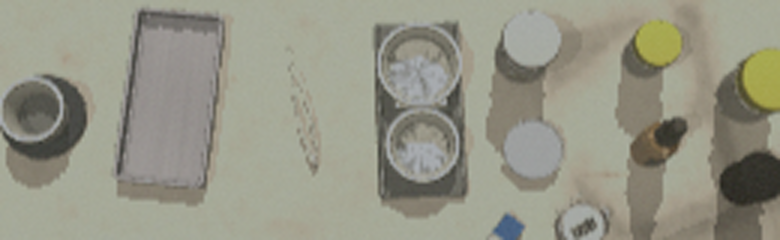

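The crop (origin 130,150, scale 3) shows the socket rims at (420,64) and (422,144), the stand rim at (31,109) and the tray corners at about (137,10), (225,14), (208,188) and (118,184). The tweezers run from (289,47) to (315,173). I'll cast these onto planes.

```bash
cat >> h.py <<'E'
def ray(c,u,v,z):
    C=-c['R'].T@c['t']; d=c['R'].T@np.linalg.inv(c['mtx'])@[u,v,1]; return C+d*(z-C[2])/d[2]
E
python3 - <<'E'
import pickle; from h import *
d=pickle.load(open('d0.pkl','rb'));c=d['top']
for n,u,v,z in [('wide',420,64,35),('narrow',422,144,35),('stand',31,109,42),('t1',137,10,17),('t2',225,14,17),('t3',208,188,17),('t4',118,184,17),('tw1',289,47,5),('tw2',315,173,5),('large',530,39,80),('small',658,43,64),('teat',675,127,112),('dish',533,149,13)]:
    print(n,ray(c,130+(u-1)/3,150+(v-1)/3,z).round(1))
# scene camera: rims viewed at 1.5x pixels
s=d['scene']
for n,u,v,z in [('wide',384,273,35),('narrow',408,297,35),('stand',212,357,42),('large',427,234,80),('tw1',322,299,5),('tw2',364,327,5)]:
    print('S',n,ray(s,u/1.5,v/1.5,z).round(1))
E
```

```text
wide [513.1  27.2  35. ]
narrow [436.1  26.3  35. ]
stand [470.3 392.4  42. ]
t1 [573.1 302.1  17. ]
t2 [568.6 216.1  17. ]
t3 [398.  228.8  17. ]
t4 [402.2 314.2  17. ]
tw1 [538.1 154.3   5. ]
tw2 [413.3 128.2   5. ]
large [525.2 -71.4  80. ]
small [ 524.9 -192.    64. ]
teat [ 437.5 -189.8  112. ]
dish [434.2 -80.7  13. ]
S wide [508.6  33.2  35. ]
S narrow [426.9  30.3  35. ]
S stand [460.1 393.4  42. ]
S large [520.4 -70.   80. ]
S tw1 [533.8 154.5   5. ]
S tw2 [426.8 123.4   5. ]
```

{"fn": "arm_command", "kwargs": {"plan": [[[0,0,0.153,0,0,0,0.0854],[0,0,0.152,0,0,0,0.0854],[0,0,0,0.05,-0.06,0,0.0854],[0,0,0,0.05,-0.06,0,0.0854],[0,0,0,0.05,-0.06,0,0.0854],[0,0,0,0.05,-0.06,0,0.0854],[0,0,0,0.05,-0.06,0,0.0854],[0,0,0,0.05,-0.06,0,0.0854]]], "squeeze": 30}}

```text
clock: 1.1
position: [406.1, -234.8, 256.3]
orientation: [1.0, -0.0, 0.0, 0.0]
wrist_force: [0.7, -1.6, 0.3]
width: 0.998
grip_force: 0.0
```

{"fn": "arm_command", "kwargs": {"plan": [[[0,0,0,0,0,0,0.0854],[0,0,0,0,0,0,0.0854],[0,0,0,0.02,-0.03,0,0.0854],[0,0,0,0.02,-0.03,0,0.0854],[0,0,0,0.02,-0.03,0,0.0854],[0,0,0,0,0,0,0.0854],[0,0,0,0,0,0,0.0854],[0,0,0,0,0,0,0.0854]]]}}

```text
clock: 2.1
position: [464.7, -147.7, 256.3]
orientation: [1.0, -0.001, -0.0, 0.0]
wrist_force: [0.5, -0.0, 0.7]
width: 1.001
grip_force: 0.0
```

Run:
```python
from station import robot, camera
import cv2,pickle
from h import *
o=robot.observe(); c=camera('wrist'); print(o['position'],c['T_tool_cam'].round(3).tolist(),o['joint_positions'])
cv2.imwrite('pics/w1.png',c['frame']);pickle.dump((o,c),open('w1.pkl','wb'))
```

```text
[ 464.67510427 -147.74346226  256.29874779] [[-0.0, -0.958, -0.288, 73.466], [1.0, -0.0, 0.0, -0.94], [-0.0, -0.288, 0.958, -117.14], [0.0, 0.0, 0.0, 1.0]] [-3.82930462e-01  1.60507030e-01  1.69237345e+00 -1.02347237e-04
  1.28871484e+00  1.18986945e+00]
```

View pics/w1.png

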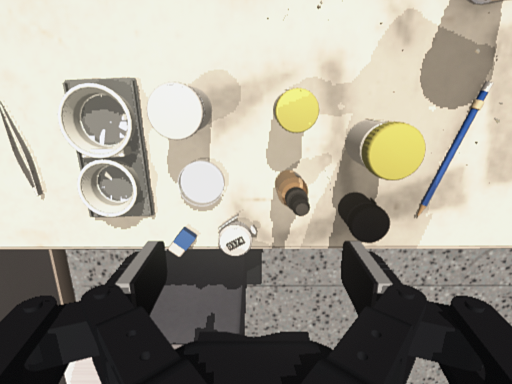

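The wrist view shows the large jar lid (175,110), rims (97,118) and (108,187), small jar (297,110) and the bottle with its teat at (298,204).

```bash
cat >> h.py <<'E'
def wcam(o,c):
    R,p=toolpose(o); T=c['T_tool_cam']; Rc=R@T[:3,:3]; C=R@T[:3,3]+p
    c=dict(c); c['R']=Rc.T; c['t']=-Rc.T@C; return c
E
python3 - <<'E'
import pickle; from h import *
c=wcam(*pickle.load(open('w1.pkl','rb')))
W=cloud(c)
for n,u,v,z in [('wide',97,118,35),('narrow',108,187,35),('large',175,110,80),('small',297,110,64),('teat',300,207,115),('dish',202,183,13)]:
    print(n,ray(c,u,v,z).round(1))
v,u=np.mgrid[:384,:512]
for n,x,y,r,a,b in [('large',175,110,34,74,90),('small',297,110,30,58,75),('teat',297,203,16,100,125),('bottle shoulder',290,188,22,60,75),('wide',97,118,42,30,42),('narrow',108,187,34,30,42)]:
    P=W[(np.hypot(u-x,v-y)<r)&(W[...,2]>a)&(W[...,2]<b)]; print(n,len(P),P.mean(0).round(1),cv2.minEnclosingCircle(P[:,:2].astype(np.float32)))
E
```

```text
wide [519.8  25.8  35. ]
narrow [440.4  24.9  35. ]
large [529.5 -72.5  80. ]
small [ 528.7 -190.9   64. ]
teat [ 443.9 -189.9  115. ]
dish [439.  -82.5  13. ]
large 2561 [529.4 -71.9  78.7] ((528.7583618164062, -71.57396697998047), 27.27865982055664)
small 1536 [ 529.1 -190.8   63.7] ((528.71484375, -191.04879760742188), 22.282257080078125)
teat 277 [ 443.5 -190.8  110.7] ((441.6317443847656, -191.70062255859375), 8.504119873046875)
bottle shoulder 191 [ 446.2 -187.9   63.6] ((439.8084411621094, -191.3610076904297), 14.658330917358398)
wide 1164 [517.   33.   33.5] ((514.7959594726562, 30.265348434448242), 42.51848602294922)
narrow 874 [440.9  29.1  33.6] ((442.4416809082031, 26.606586456298828), 39.09843826293945)
```

{"fn": "arm_command", "kwargs": {"plan": [[[0,0,0,0.021,-0.026,0,0.0854],[0,0,0,0.021,-0.025,0,0.0854],[0,0,0,0.02,-0.025,0.02,0.0854],[0,0,0,0,0,0.035,0.0854],[0,0,0,0,0,0.04,0.0854],[0,0,0,0,0,0.04,0.0854],[0,0,0,0,0,0.03,0.0854],[0,0,0,0,0,0.017,0.0854]]]}}

```text
clock: 3.15
position: [526.7, -71.1, 73.0]
orientation: [1.0, -0.001, -0.001, -0.0]
wrist_force: [0.0, -0.3, 0.5]
width: 0.999
grip_force: 0.0
```

{"fn": "arm_command", "kwargs": {"plan": [[[0,0,0,0,0,0,0.0854],[0,0,0,0,0,0,0.04],[0,0,0,0,0,0,0.04],[0,0,0,0,0,0,0.04],[0,0,0,0,0,0,0.04],[0,0,0,0,0,0,0.04],[0,0,0,0,0,0,0.04],[0,0,0,0,0,0,0.04]]]}}

```text
clock: 4.15
position: [527.9, -70.8, 75.6]
orientation: [1.0, -0.0, 0.001, 0.0]
wrist_force: [-0.3, -1.0, 6.1]
width: 0.63
grip_force: 31.0
```

{"fn": "arm_command", "kwargs": {"plan": [[[0,0,0,0,0,-0.02,0.04],[0,0,0,0,0,-0.035,0.04],[0,0,0,-0.003,-0.02,0,0.04],[0,0,0,-0.003,-0.03,0,0.04],[0,0,0,-0.003,-0.03,0,0.04],[0,0,0,-0.002,-0.0185,0,0.04],[0,0,0,0,0,0,0.04],[0,0,0,0,0,0,0.04]]]}}

```text
clock: 5.15
position: [516.2, 27.5, 129.1]
orientation: [1.0, -0.0, -0.0, 0.0]
wrist_force: [0.3, -0.8, -0.9]
width: 0.638
grip_force: 31.9
```

Run:
```python
from station import robot, camera
import cv2
o=robot.observe(); print(o['position'])
a=camera('wrist')['frame'];b=camera('scene')['frame'][110:254,170:340]
cv2.imwrite('pics/w2.png',cv2.hconcat([cv2.resize(a,(400,300)),cv2.resize(b,(354,300),interpolation=cv2.INTER_CUBIC)]))
```

```text
[516.24556759  27.50192108 129.13583514]
```

View pics/w2.png

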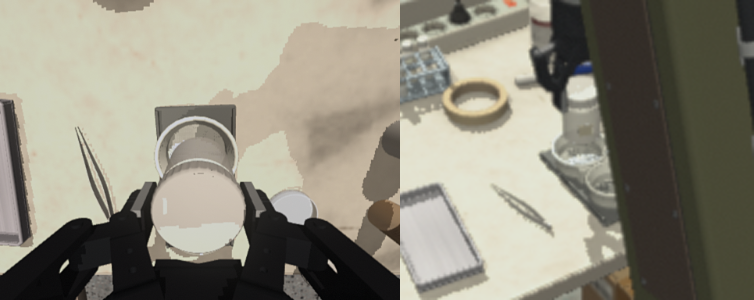

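The jar is held upright and lined up above the wide socket (scaled rim about (195,148)). I'll lower it.

{"fn": "arm_command", "kwargs": {"plan": [[[0,0,0,0,0,0.012,0.04],[0,0,0,0,0,0.012,0.04],[0,0,0,0,0,0.01,0.04],[0,0,0,0,0,0.006,0.04],[0,0,0,0,0,0.003,0.04],[0,0,0,0,0,0.0,0.04],[0,0,0,0,0,0,0.04],[0,0,0,0,0,0,0.04]]]}}

```text
clock: 6.25
position: [516.4, 27.9, 86.5]
orientation: [1.0, -0.0, 0.0, 0.0]
wrist_force: [0.0, 0.3, 0.2]
width: 0.635
grip_force: 31.9
```

{"fn": "arm_command", "kwargs": {"plan": [[[0,0,0,0,0,0.002,0.04],[0,0,0,0,0,0,0.04],[0,0,0,0,0,0,0.0854],[0,0,0,0,0,0,0.0854],[0,0,0,0,0,0,0.0854],[0,0,0,0,0,0,0.0854],[0,0,0,0,0,-0.02,0.0854],[0,0,0,0,0,-0.04,0.0854]]]}}

```text
clock: 7.25
position: [515.5, 27.9, 143.8]
orientation: [1.0, -0.0, -0.002, -0.0]
wrist_force: [0.1, -0.5, -0.2]
width: 1.004
grip_force: 0.0
```

{"fn": "arm_command", "kwargs": {"plan": [[[0,0,0,0.002,0.025,0,0.0854],[0,0,0,0.002,0.04,0,0.0854],[0,0,0,0.002,0.04,0,0.0854],[0,0,0,0.002,0.04,0,0.0854],[0,0,0,0.002,0.04,0,0.0854],[0,0,0,0.002,0.034,0,0.0854],[0,0,0,0,0,0.0,0.0854],[0,0,0,0,0,0.02,0.0854]]]}}

```text
clock: 8.25
position: [528.7, -191.0, 125.1]
orientation: [1.0, -0.0, 0.001, 0.0]
wrist_force: [0.5, -0.7, -0.4]
width: 1.001
grip_force: 0.0
```

Run:
```python
from station import robot, camera
import cv2
from h import *
o=robot.observe(); c=camera('wrist'); cv2.imwrite('pics/w3.png',c['frame']); print(o['position'])
c=wcam(o,c);W=cloud(c);f=cv2.cvtColor(c['frame'],cv2.COLOR_BGR2HSV)
m=(abs(f[...,0].astype(int)-28)<8)&(f[...,1]>90)&(abs(W[...,2]-64)<5)&(abs(W[...,0]-527)<60)&(abs(W[...,1]+191)<60)
print(m.sum(),W[m].mean(0),cv2.minEnclosingCircle(W[m][:,:2].astype(np.float32)))
t=camera('top');W=cloud(t);m=(abs(W[...,2]-78)<9)&(abs(W[...,0]-515)<45)&(abs(W[...,1]-27)<45);print('large top',m.sum(),W[m].mean(0))
```

```text
[ 528.69976342 -191.02001918  125.06203615]
3385 [ 530.30933316 -191.08999653   63.69562861] ((528.891845703125, -191.16844177246094), 22.377046585083008)
large top 194 [511.69005825  26.23441796  84.69724517]
```

View pics/w3.png

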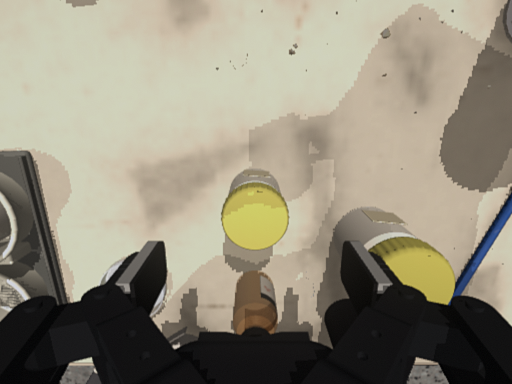

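The jar is centred between the fingers, lid at (255,215). I'll descend and grip.

{"fn": "arm_command", "kwargs": {"plan": [[[0,0,0,0.001,0,0.02,0.0854],[0,0,0,0,0,0.025,0.0854],[0,0,0,0,0,0.017,0.0854],[0,0,0,0,0,0.0,0.0854],[0,0,0,0,0,0,0.03],[0,0,0,0,0,0,0.03],[0,0,0,0,0,0,0.03],[0,0,0,0,0,0,0.03]]]}}

```text
clock: 9.35
position: [529.6, -191.3, 63.2]
orientation: [1.0, -0.0, 0.001, 0.0]
wrist_force: [-0.9, 1.0, 7.2]
width: 0.514
grip_force: 30.0
```

{"fn": "arm_command", "kwargs": {"plan": [[[0,0,0,0,0,0,0.03],[0,0,0,0,0,-0.02,0.03],[0,0,0,0,0,-0.04,0.03],[0,0,0,0,0,-0.04,0.03],[0,0,0,-0.008,-0.02,-0.01,0.03],[0,0,0,-0.02,-0.037,0,0.03],[0,0,0,-0.02,-0.04,0,0.03],[0,0,0,-0.02,-0.04,0,0.03]]]}}

```text
clock: 10.35
position: [460.4, -53.1, 172.5]
orientation: [1.0, -0.0, 0.0, 0.0]
wrist_force: [1.0, 0.7, -1.3]
width: 0.515
grip_force: 30.9
```

{"fn": "arm_command", "kwargs": {"plan": [[[0,0,0,-0.011,-0.039,0,0.03],[0,0,0,-0.01,-0.04,0,0.03],[0,0,0,0,0,0.01,0.03],[0,0,0,0,0,0.02,0.03],[0,0,0,0,0,0.02,0.03],[0,0,0,0,0,0,0.03],[0,0,0,0,0,0,0.03],[0,0,0,0,0,0,0.03]]]}}

```text
clock: 11.35
position: [440.6, 24.7, 123.0]
orientation: [1.0, -0.0, 0.001, 0.0]
wrist_force: [0.3, -0.7, -0.9]
width: 0.518
grip_force: 30.9
```

Run:
```python
from station import robot, camera
import cv2
o=robot.observe(); print(o['position'])
cv2.imwrite('pics/w4.png',camera('wrist')['frame'])
```

```text
[440.60878708  24.70742587 123.0082446 ]
```

View pics/w4.png

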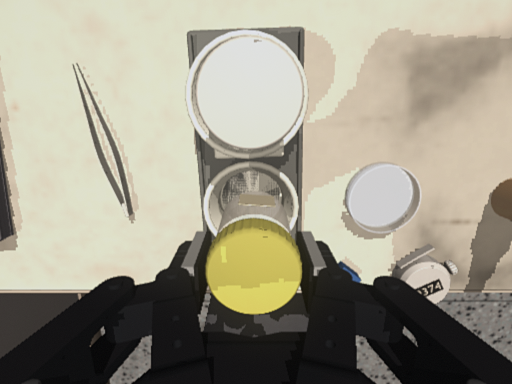

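The large jar is seated in the wide socket (247,92). The small jar is above the narrow socket, rim centre about (250,203). I'll lower it.

{"fn": "arm_command", "kwargs": {"plan": [[[0,0,0,0,-0.001,0.012,0.03],[0,0,0,0,0,0.015,0.03],[0,0,0,0,0,0.012,0.03],[0,0,0,0,0,0.007,0.03],[0,0,0,0,0,0.004,0.03],[0,0,0,0,0,0,0.03],[0,0,0,0,0,0,0.03],[0,0,0,0,0,0,0.03]]]}}

```text
clock: 12.4
position: [440.4, 25.9, 72.5]
orientation: [1.0, -0.0, 0.0, 0.0]
wrist_force: [-0.2, 0.3, 0.4]
width: 0.512
grip_force: 30.9
```

Release, rise, and head for the bottle.

{"fn": "arm_command", "kwargs": {"plan": [[[0,0,0,0,0,0,0.0854],[0,0,0,0,0,0,0.0854],[0,0,0,0,0,0,0.0854],[0,0,0,0,0,0,0.0854],[0,0,0,0,0,-0.02,0.0854],[0,0,0,0,0,-0.04,0.0854],[0,0,0,0,0,-0.04,0.0854],[0,0,0,0,0,-0.03,0.0854]]]}}

```text
clock: 13.4
position: [440.3, 25.9, 204.0]
orientation: [1.0, -0.0, 0.001, 0.0]
wrist_force: [0.2, -0.5, 0.5]
width: 1.0
grip_force: 0.0
```

{"fn": "arm_command", "kwargs": {"plan": [[[0,0,0,0,0.02,0,0.0854],[0,0,0,0,0.037,0,0.0854],[0,0,0,0,0.04,0,0.0854],[0,0,0,0,0.04,0,0.0854],[0,0,0,0,0.04,0,0.0854],[0,0,0,0,0.039,0,0.0854],[0,0,0,0,0,0,0.0854],[0,0,0,0,0,0,0.0854]]]}}

```text
clock: 14.4
position: [440.1, -189.8, 202.1]
orientation: [1.0, -0.0, -0.0, -0.0]
wrist_force: [0.3, -0.1, 0.3]
width: 0.998
grip_force: 0.0
```

Run:
```python
from station import robot, camera
import cv2,pickle
from h import *
o=robot.observe(); c=camera('wrist'); cv2.imwrite('pics/w5.png',c['frame']); print(o['position'])
c=wcam(o,c);W=cloud(c);pickle.dump((o,c,W),open('w5.pkl','wb'))
b=(abs(W[...,0]-436)<35)&(abs(W[...,1]+190)<35)
for a,z in[(76,120),(105,125),(30,72)]:
    P=W[b&(W[...,2]>a)&(W[...,2]<z)]; print(a,len(P),P.mean(0).round(1) if len(P) else 0,P.min(0).round(1),P.max(0).round(1))
t=camera('top');W=cloud(t);m=(abs(W[...,2]-66)<9)&(abs(W[...,0]-440)<40)&(abs(W[...,1]-27)<40);print('small top',m.sum(),W[m].mean(0))
```

```text
[ 440.07165428 -189.78391035  202.14344263]
76 730 [ 444.7 -191.6  100.3] [ 433.9 -202.8   76.5] [ 451.8 -180.2  115.7]
105 394 [ 443.1 -191.8  111.6] [ 433.9 -199.9  105.3] [ 450.1 -184.1  115.7]
30 620 [ 448.4 -191.    55.2] [ 428.  -209.    30.2] [ 456.4 -174.5   71.9]
small top 207 [435.92583701  24.95276296  71.46429993]
```

View pics/w5.png

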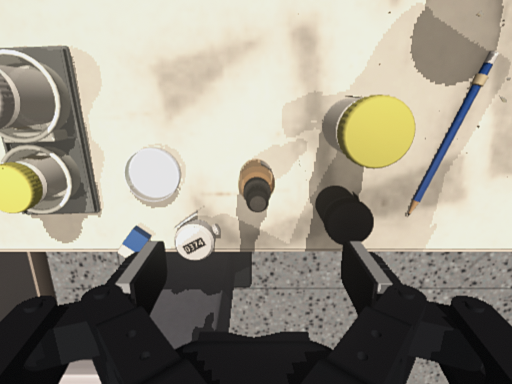

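The bottle (257,180) is centred between the fingers. I'll descend to TCP z ≈ 73 mm, which leaves the teat clear of the palm.

{"fn": "arm_command", "kwargs": {"plan": [[[0,0,0,0,0.002,0.01,0.0854],[0,0,0,0,0,0.03,0.0854],[0,0,0,0,0,0.035,0.0854],[0,0,0,0,0,0.03,0.0854],[0,0,0,0,0,0.02,0.0854],[0,0,0,0,0,0.004,0.0854],[0,0,0,0,0,0,0.0854],[0,0,0,0,0,0,0.0854]]]}}

```text
clock: 15.5
position: [440.6, -192.2, 74.1]
orientation: [1.0, -0.0, 0.001, 0.0]
wrist_force: [0.6, -0.1, -0.1]
width: 1.003
grip_force: 0.0
```

{"fn": "arm_command", "kwargs": {"plan": [[[0,0,0,0,0,0,0.02],[0,0,0,0,0,0,0.02],[0,0,0,0,0,0,0.02],[0,0,0,0,0,0,0.02],[0,0,0,0,0,0,0.02],[0,0,0,0,0,0,0.02],[0,0,0,0,0,0,0.02],[0,0,0,0,0,0,0.02]]]}}

```text
clock: 16.5
position: [440.4, -192.2, 73.7]
orientation: [1.0, -0.0, 0.0, 0.0]
wrist_force: [-1.4, 0.3, 6.2]
width: 0.379
grip_force: 29.5
```

{"fn": "arm_command", "kwargs": {"plan": [[[0,0,0,0,0,-0.005,0.02],[0,0,0,0,0,-0.01,0.02],[0,0,0,0,0,0,0.02],[0,0,0,0,0,0,0.02],[0,0,0,0,0,0,0.02],[0,0,0,0,0,0,0.02],[0,0,0,0,0,0,0.02],[0,0,0,0,0,0,0.02]]]}}

```text
clock: 17.5
position: [440.2, -192.1, 88.2]
orientation: [1.0, -0.0, -0.0, -0.0]
wrist_force: [-0.3, -1.0, -1.4]
width: 0.374
grip_force: 29.8
```

Run:
```python
from station import robot, camera
import cv2
o=robot.observe(); print(o['position'],o['width'],o['grip_force'])
a=camera('wrist')['frame']; b=camera('top')['frame'][150:250,280:420]
cv2.imwrite('pics/w6.png',cv2.hconcat([cv2.resize(a,(400,300)),cv2.resize(b,(400,300))]))
```

```text
[ 440.17317927 -192.10709293   88.22836306] 0.37438187068386014 29.81893976102583
```

View pics/w6.png

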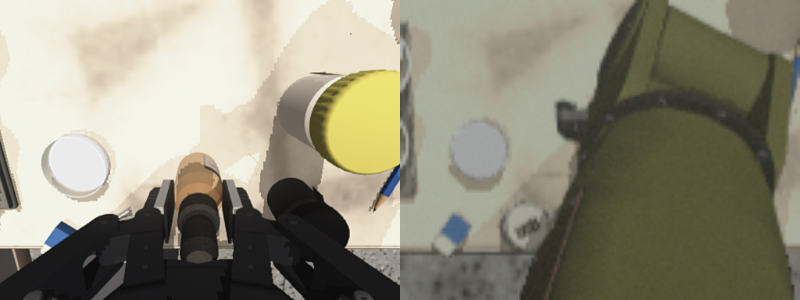

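The bottle is held upright (wrist view, about (200,190)). I'll lift it and cross to the stand.

{"fn": "arm_command", "kwargs": {"plan": [[[0,0,0,0,0,-0.025,0.02],[0,0,0,0,0,-0.04,0.02],[0,0,0,0,0,-0.04,0.02],[0,0,0,0.0,-0.02,-0.02,0.02],[0,0,0,0.002,-0.035,0,0.02],[0,0,0,0.003,-0.04,0,0.02],[0,0,0,0.003,-0.04,0,0.02],[0,0,0,0.003,-0.04,0,0.02]]]}}

```text
clock: 18.6
position: [451.1, -15.9, 213.4]
orientation: [1.0, -0.0, 0.0, -0.0]
wrist_force: [0.6, 0.1, -0.3]
width: 0.377
grip_force: 30.0
```

{"fn": "arm_command", "kwargs": {"plan": [[[0,0,0,0.003,-0.04,0,0.02],[0,0,0,0.003,-0.04,0,0.02],[0,0,0,0.003,-0.04,0,0.02],[0,0,0,0.003,-0.04,0,0.02],[0,0,0,0.003,-0.04,0,0.02],[0,0,0,0.003,-0.04,0,0.02],[0,0,0,0.003,-0.04,0,0.02],[0,0,0,0.003,-0.04,0,0.02]]]}}

```text
clock: 19.6
position: [475.2, 304.2, 213.2]
orientation: [1.0, -0.0, -0.0, 0.0]
wrist_force: [0.2, -1.2, 0.3]
width: 0.374
grip_force: 30.0
```

Run:
```python
from station import robot, camera
import cv2,pickle
o=robot.observe(); print(o['position'],o['width'],o['joint_positions'])
c=camera('wrist');pickle.dump((o,c),open('w7.pkl','wb')); cv2.imwrite('pics/w7.png',c['frame'])
```

```text
[475.20267632 304.20917875 213.21657447] 0.3741379124585088 [ 5.04522348e-01  3.69053858e-01  1.53203329e+00 -7.39722137e-06
  1.24061311e+00  2.07550250e+00]
```

View pics/w7.png

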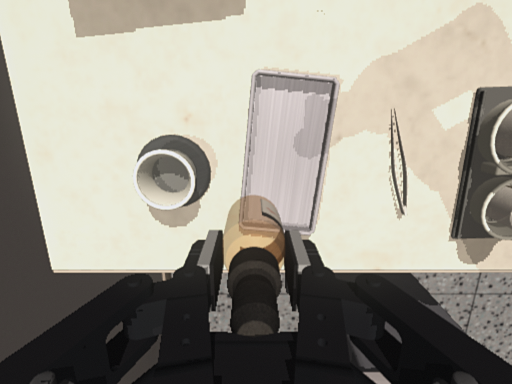

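The stand rim is at (165,178). The tray's top corners are (253,69) and (341,78) and its bottom-right is (314,233). The tweezers run from the tips (393,109) to (403,215).

Run:
```python
import pickle; from h import *
c=wcam(*pickle.load(open('w7.pkl','rb')))
for n,u,v,z in [('stand',165.5,178.5,42),('floor',168,178,8),('t1',253,69,17),('t2',341,78,17),('t3',314,233,17),('t4',241,226,17),('tw1',393,109,5),('tw2',403,216,5),('twL',390,160,5),('twR',404,170,5)]:
    print(n,ray(c,u,v,z).round(1))
g=c['frame'].copy()
W=cloud(c); f=c['frame'].max(-1); m=(W[...,0]>400)&(W[...,0]<560)&(W[...,1]>100)&(W[...,1]<175)&(f<110)
n,l,s,_=cv2.connectedComponentsWithStats(cv2.dilate(m.astype(np.uint8),np.ones((3,3))))
for i in range(1,n):
    if s[i,4]>60:
        v,u=np.where((l==i)&m); P=np.array([ray(c,a,b,5) for a,b in zip(u,v)]); print(s[i],P.mean(0).round(1),cv2.minAreaRect(P[:,:2].astype(np.float32)))
```

```text
stand [473.9 392.8  42. ]
floor [465.7 400.3   8. ]
t1 [578.  305.3  17. ]
t2 [569.7 218.5  17. ]
t3 [402.7 235.4  17. ]
t4 [411.5 319.1  17. ]
tw1 [539.8 157.8   5. ]
tw2 [418.8 129.7   5. ]
twL [485.3 153.7   5. ]
twR [474.  136.6   5. ]
[390 118  17  97 793] [474.4 142.8   5. ] ((476.29266357421875, 143.35951232910156), (110.54792022705078, 14.754948616027832), 12.530076026916504)
```

{"fn": "arm_command", "kwargs": {"plan": [[[0,0,0,-0.002,-0.029,0,0.02],[0,0,0,0,-0.03,0,0.02],[0,0,0,0,-0.03,0,0.02],[0,0,0,0,0,0.02,0.02],[0,0,0,0,0,0.03,0.02],[0,0,0,0,0,0.02,0.02],[0,0,0,0,0,0,0.02],[0,0,0,0,0,0,0.02]]]}}

```text
clock: 20.65
position: [473.6, 392.1, 144.3]
orientation: [1.0, -0.0, 0.0, -0.0]
wrist_force: [-0.3, 0.1, -0.3]
width: 0.378
grip_force: 30.1
```

Run:
```python
from station import robot, camera
import cv2
o=robot.observe(); print(o['position'])
a=camera('wrist')['frame'];b=camera('scene')['frame'][130:274,70:242]
cv2.imwrite('pics/w8.png',cv2.hconcat([cv2.resize(a,(440,330)),cv2.resize(b,(358,330),interpolation=cv2.INTER_CUBIC)]))
```

```text
[473.62717411 392.070543   144.30973057]
```

View pics/w8.png

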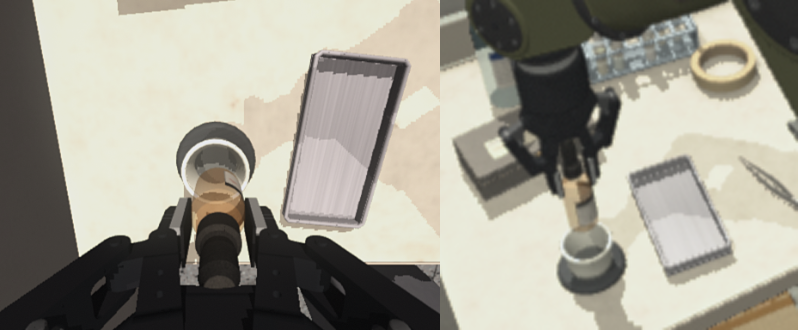

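The bottle hangs just right of the stand rim (scaled centre about (215,170)). I'll check that numerically.

Run:
```python
from station import robot, camera
from h import *
o=robot.observe(); c=wcam(o,camera('wrist')); W=cloud(c)
print(ray(c,215*512/440,170*512/440,42).round(1))
m=(abs(W[...,2]-41)<4)&(abs(W[...,0]-473)<45)&(abs(W[...,1]-393)<32)
P=W[m];print(m.sum(),P.min(0),P.max(0),cv2.minEnclosingCircle(P[:,:2].astype(np.float32)))
m=(abs(W[...,2]-4)<3.5)&(np.hypot(W[...,0]-473,W[...,1]-393)<48);v,u=np.where(m&(c['frame'].max(-1)<120));P=W[v,u];print(len(P),P.min(0),P.max(0))
```

```text
[474.9 395.5  42. ]
1062 [450.0040179  364.1464237   37.00778094] [503.58531762 424.97755287  43.74096106] ((472.1529235839844, 395.4539794921875), 31.475374221801758)
1241 [450.80213062 354.70342759   3.01849192] [513.35025743 436.73999622   7.49891348]
```

{"fn": "arm_command", "kwargs": {"plan": [[[0,0,0,-0.0005,-0.003,0.0,0.02],[0,0,0,0,0,0.015,0.02],[0,0,0,0,0,0.015,0.02],[0,0,0,0,0,0.015,0.02],[0,0,0,0,0,0.01,0.02],[0,0,0,0,0,0.005,0.02],[0,0,0,0,0,0,0.02],[0,0,0,0,0,0,0.02]]]}}

```text
clock: 21.8
position: [473.0, 395.0, 83.8]
orientation: [1.0, -0.0, 0.0, -0.0]
wrist_force: [-0.1, -0.3, -0.2]
width: 0.375
grip_force: 30.0
```

{"fn": "arm_command", "kwargs": {"plan": [[[0,0,0,0,0,0.001,0.02],[0,0,0,0,0,0,0.06],[0,0,0,0,0,0,0.06],[0,0,0,0,0,0,0.06],[0,0,0,0,0,0,0.06],[0,0,0,0,0,-0.025,0.06],[0,0,0,0,0,-0.04,0.06],[0,0,0,0,0,-0.04,0.06]]]}}

```text
clock: 22.8
position: [472.7, 394.8, 188.4]
orientation: [1.0, -0.0, -0.0, 0.0]
wrist_force: [0.2, 0.2, -0.7]
width: 0.703
grip_force: 0.0
```

{"fn": "arm_command", "kwargs": {"plan": [[[0,0,0,0,0.031,0,0.06],[0,0,0,0.001,0.04,0,0.04],[0,0,0,0.001,0.04,0,0.04],[0,0,0,0.001,0.04,0,0.04],[0,0,0,0.001,0.04,0,0.04],[0,0,0,0.001,0.04,0,0.04],[0,0,0,0.001,0.02,0,0.04],[0,0,0,0,0,0,0.04]]]}}

```text
clock: 23.8
position: [478.9, 143.0, 187.5]
orientation: [1.0, -0.001, 0.0, -0.0]
wrist_force: [0.3, -0.1, 1.0]
width: 0.467
grip_force: 0.0
```

{"fn": "arm_command", "kwargs": {"plan": [[[0,0,-0.11,0,0,0,0.04],[0,0,-0.11,0,0,0,0.04],[0,0,0,0,0,0.02,0.04],[0,0,0,0,0,0.03,0.04],[0,0,0,0,0,0.02,0.04],[0,0,0,0,0,0,0.04],[0,0,0,0,0,0,0.04],[0,0,0,0,0,0,0.04]]]}}

```text
clock: 24.8
position: [479.1, 144.1, 118.2]
orientation: [0.994, 0.11, 0.001, -0.0]
wrist_force: [0.8, -0.0, 0.2]
width: 0.469
grip_force: 0.0
```

Run:
```python
from station import robot, camera
import cv2
from h import *
o=robot.observe(); c=wcam(o,camera('wrist')); print(o['position'],o['orientation'],o['width'])
s=camera('scene')['frame'][150:270,90:250]
cv2.imwrite('pics/w9.png',cv2.hconcat([cv2.resize(c['frame'],(440,330)),cv2.resize(s,(358,330),interpolation=cv2.INTER_CUBIC)]))
W=cloud(c); m=(W[...,0]>400)&(W[...,0]<560)&(W[...,1]>100)&(W[...,1]<190)&(W[...,2]<30)&(c['frame'].max(-1)<110)
v,u=np.where(m);n,l,s,_=cv2.connectedComponentsWithStats(cv2.dilate(m.astype(np.uint8),np.ones((5,5))))
for i in range(1,n):
    if s[i,4]>200:
        v,u=np.where((l==i)&m); P=np.array([ray(c,a,b,5) for a,b in zip(u,v)]); print(s[i],P.mean(0).round(1),cv2.minAreaRect(P[:,:2].astype(np.float32)))
```

```text
[479.12138417 144.13024293 118.19516339] [ 9.93958309e-01  1.09755869e-01  7.23108587e-04 -8.37813519e-05] 0.469227240251774
```

View pics/w9.png

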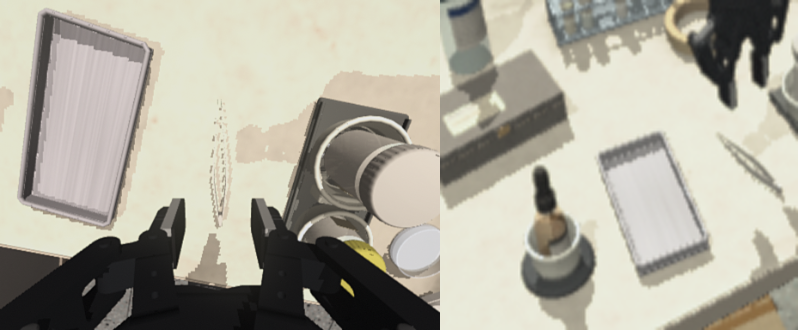

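The bottle stands in its socket. The tweezers lie centred between the fingers, scaled (221,98) to (220,228).

Run:
```python
from station import robot, camera
from h import *
o=robot.observe(); c=wcam(o,camera('wrist')); k=512/440
a,b=ray(c,221*k,98*k,5),ray(c,220*k,228*k,5);print(a,b,(a+b)/2,np.hypot(*(a-b)[:2]))
```

```text
[541.85248781 155.94349585   5.        ] [416.78960947 128.58593838   5.        ] [479.32104864 142.26471711   5.        ] 128.02015267583664
```

{"fn": "arm_command", "kwargs": {"plan": [[[0,0,0,0,0,0.02,0.04],[0,0,0,0,0,0.025,0.04],[0,0,0,0,0,0.02,0.04],[0,0,0,0,0,0.015,0.04],[0,0,0,0,0,0.007,0.04],[0,0,0,0,0,0,0.04],[0,0,0,0,0,0,0.04],[0,0,0,0,0,0,0.04]]]}}

```text
clock: 25.95
position: [479.0, 143.9, 30.8]
orientation: [0.994, 0.11, 0.0, -0.0]
wrist_force: [0.4, 1.0, -0.2]
width: 0.469
grip_force: 0.0
```

{"fn": "arm_command", "kwargs": {"plan": [[[0,0,0,0,0,0.003,0.04],[0,0,0,0,0,0,0.0],[0,0,0,0,0,0,0],[0,0,0,0,0,0,0],[0,0,0,0,0,0,0],[0,0,0,0,0,0,0],[0,0,0,0,0,0,0],[0,0,0,0,0,0,0]]]}}

```text
clock: 26.95
position: [478.8, 143.9, 27.3]
orientation: [0.994, 0.11, 0.0, -0.0]
wrist_force: [-0.7, 0.2, 0.2]
width: 0.143
grip_force: 31.0
```

{"fn": "arm_command", "kwargs": {"plan": [[[0,0,0,0,0,-0.02,0],[0,0,0,0,0,-0.035,0],[0,0,0.1,0,0,-0.02,0],[0,0,0.1,0,0,0,0],[0,0,0.105,0,0,0,0],[0,0,0,0,-0.0415,0,0],[0,0,0,0,-0.042,0,0],[0,0,0,0,-0.042,0,0]]]}}

```text
clock: 27.95
position: [489.5, 270.2, 102.3]
orientation: [0.999, -0.043, 0.0, -0.0]
wrist_force: [0.2, 0.2, -0.2]
width: 0.143
grip_force: 30.8
```

Run:
```python
from station import robot, camera
import cv2
from h import *
o=robot.observe(); print(o['position'],o['orientation'],o['width'])
c=camera('wrist')
s=camera('scene')['frame'][130:250,90:250]
cv2.imwrite('pics/w10.png',cv2.hconcat([cv2.resize(c['frame'],(440,330)),cv2.resize(s,(358,330),interpolation=cv2.INTER_CUBIC)]))
```

```text
[489.46873649 270.16834956 102.27185775] [ 9.99086268e-01 -4.27390607e-02  4.60128793e-05 -1.12620241e-05] 0.14331219150560556
```

View pics/w10.png

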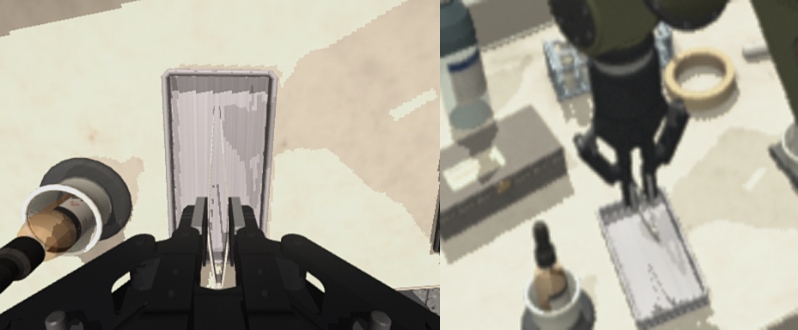

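The tweezers are held level above the tray and aligned with its length. I'll lower and release.

{"fn": "arm_command", "kwargs": {"plan": [[[0,0,0,0,0,0.015,0],[0,0,0,0,0,0.02,0],[0,0,0,0,0,0.018,0],[0,0,0,0,0,0.012,0],[0,0,0,0,0,0.005,0],[0,0,0,0,0,0.001,0],[0,0,0,0,0,0,0],[0,0,0,0,0,0,0]]]}}

```text
clock: 29.05
position: [489.6, 269.0, 31.8]
orientation: [0.999, -0.043, 0.0, -0.0]
wrist_force: [0.9, -0.5, 0.2]
width: 0.143
grip_force: 30.8
```

{"fn": "arm_command", "kwargs": {"plan": [[[0,0,0,0,0,0,0.025],[0,0,0,0,0,0,0.025],[0,0,0,0,0,0,0.025],[0,0,0,0,0,0,0.025],[0,0,0,0,0,-0.02,0.025],[0,0,0,0,0,-0.04,0.025],[0,0,0,0,0,-0.04,0.025],[0,0,0,0,0,-0.04,0.025]]]}}

```text
clock: 30.05
position: [489.3, 268.9, 172.6]
orientation: [0.999, -0.043, -0.0, -0.0]
wrist_force: [0.4, 0.5, -0.0]
width: 0.293
grip_force: 0.0
```

Run:
```python
from station import robot, camera
import cv2
from h import *
o=robot.observe(); print(o['position'],o['width'])
c=camera('wrist'); t=camera('top')
s=camera('scene')['frame'][130:250,90:250]
cv2.imwrite('pics/w11.png',cv2.hconcat([cv2.resize(c['frame'],(440,330)),cv2.resize(s,(358,330),interpolation=cv2.INTER_CUBIC)]))
W=cloud(t);m=(W[...,2]>5)&(W[...,2]<20)&(np.hypot(W[...,0]-434,W[...,1]+80)<35);P=W[m];print('dish',P.mean(0))
for n,x,y,z in[('large',515,27,88),('small',437,26,72),('bottle',470,393,118)]:
    m=(abs(W[...,2]-z)<7)&(np.hypot(W[...,0]-x,W[...,1]-y)<35);P=W[m];print(n,len(P),P.mean(0) if len(P) else 0)
```

```text
[489.30162726 268.87266892 172.61412549] 0.29321412362205446
dish [434.12560424 -83.2246571    8.03341016]
large 305 [513.3772768   25.82135114  86.73617984]
small 207 [436.25189672  24.6106601   71.53255006]
bottle 0 0
```

View pics/w11.png

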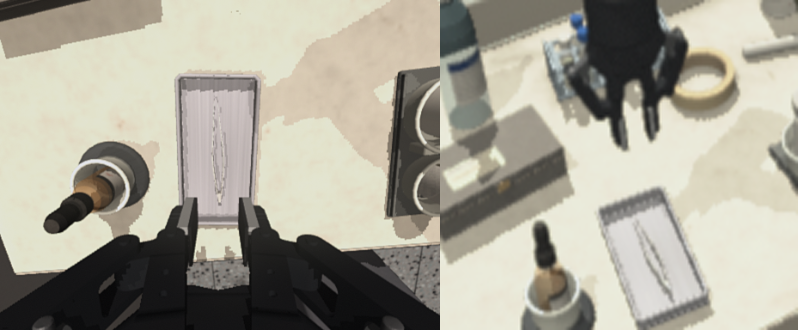

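The tweezers lie flat and centred in the tray, scaled (217,95) to (219,205). The bottle stands upright, and the jar tops match the socket centres and seated heights.

```bash
python3 -c "
from station import ticket
print(ticket.sign_off())"
```

```text
the job is handed in; nothing more can be done
None
```

I handed the job in at about 30 s: my last pictures showed both jars, the bottle and the tweezers in their places and the dish where it stood, but the sign-off returned no verdict.

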